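# Put the large balance weight away and shut the parts box

### The job

Put the larger of the two brass weights away in the open blue parts box, in any of its compartments, then shut the clear lid fully. Leave the smaller weight where it stands.

Things in the scene. Friction and masses are not known exactly. Their poses are not given: they have to be found in the camera images.
- parts_box: Blue box fixed to the bench, 110x160x40 mm (x,y,z), clear lid hinged along its +x long side. Origin: centre of underside; z up, x from front wall to hinge side. Walls 3, floor top at z = 3. Two 35 high dividers along x at y = -27 and +27 leave end compartments 103 (x) by 49 (y) centred at y = -52 and +52; the middle is split at x = 0 into two of 50x52. Both weights fit under the lid.
- parts_box_lid (a joint): Lid hinge angle, rad: 0 shut flat, 1.57 upright, more = leaning back (limit 1.92); starts 1.6 to 1.9. Hinge line along the box's y axis at box x = 58, z = 42 mm. The lid is a 2 mm plate, 162 mm long in y, reaching 114 mm from the hinge, with a front lip 30 wide, 12 deep. The hinge is stiff: the lid stays at any angle, and 1 to 2 N at 100 mm from the hinge moves it all the way down.
- weight_1: The larger brass gram weight, a loose upright cylinder with a knob, 22 mm across and 32 mm high, about 50 g. Origin: centre of its underside; z up along it. For contact it is a plain cylinder 22 mm across over its whole height.
- weight_2: The smaller brass gram weight, a loose upright cylinder with a knob, 16 mm across and 26 mm high, about 20 g; to be left alone. Origin: centre of its underside; z up along it. To the robot's right of the weights stands a fixed grey cabinet of small drawers, 190 mm high, one drawer partly open: stay well above it when coming from that side.
Things that resemble listed ones, but are neither listed nor needed, are in the scene too. What is shaped like the weight_1 but green or purple is not meant.

How it is judged (in metres and radians):
At the end, for the whole second after the job is handed in: The larger weight lies or stands at rest inside the box, the lid is shut (hinge angle below 0.08 rad), and the smaller weight is within 20 mm of where it started (value of joint parts_box_lid below 0.08 rad and x of weight_1 in the frame of parts_box between -0.053 and 0.053 m and y of weight_1 in the frame of parts_box between -0.078 and 0.078 m and z of weight_1 in the frame of parts_box between 0 and 0.04 m and linear speed of weight_1 below 0.03 m/s and distance of weight_2 from where it was at the start of the episode below 0.02 m); the robot touches nothing.
It fails at once if the smaller weight is knocked about (moved more than 40 mm) (distance of weight_2 from where it was at the start of the episode above 0.04 m).
It also fails if it takes over 54 s, if anything falls off the work surface, if the arm or the gripper's body presses on something with over 40 N, if the wrist force passes 120 N, or if a joint passes its speed limit or range.

### The arm

A 6-joint arm with a two-finger parallel gripper is mounted at the origin on a cart in front of the work surface, level with it; the furniture and walls round the work are solid. World frame = base frame: x ahead of the robot, y to its left, z up, the work surface at z = 0. Lengths are in mm, angles in degrees, forces in N, time in s.
With the tool pointing down it reaches from about 400 to 925 mm from the base axis. Payload 3.4 kg.
Tool frame: the origin (TCP) lies midway between the tips of the shut fingers; the grasp point (between the pads) lies 19 mm behind it; z points along the fingers, y is the line along which they close (so a half turn about z gives the same grasp; the last joint's range is limited). The gripper opens to 85 mm and grips with 20 to 120 N. Pads are 22 mm wide; open, the fingers measure 114 mm over their backs; the gripper's body (76 mm by 85 mm) begins 54 mm behind the grasp point. The pads swing forward as they close: fully open they stand 13 mm farther back than shut.
Start: joints at [-80.472, 17.578, 86.31, -0, 76.112, -4.211], TCP at [136.542, -558.558, 231.305] pointing down, gripper open.
Joint ranges: [-179.03, 179.03], [-60, 130.46], [8.19, 133.38], [-81.62, 261.62], [5.75, 156.47], [-153.77, 153.77]. Speed limits (degrees/s): [147.25, 147.25, 180, 180, 180, 180].

### API

Orientations are given as [roll, pitch, yaw] about the fixed x, y, z axes, in that order (R = Rz(yaw) Ry(pitch) Rx(roll)).
In Python, from station import ctrl gives the robot as it stands.
- The arm moves only by the tool drive_tool, never from a script. Its argument "steps" is a list that holds one entry, the list of rows, each a list of 7 numbers: the turn, a rotation vector about the tool's x, y, z in degrees, then the shift along the tool's x, y, z in cm, then the finger opening in cm, from 0 to 8.54. A call has 1 to 20 rows; each row shifts and turns the commanded pose from where the row before left it, along the tool's axes as they then stand; what a row does not reach is not made up. A row lasts 1/12 s, in which the tool goes at most 41.7 mm and 7.16 degrees, less where a joint would pass 70% of its speed; a pose out of reach is approached as far as the arm can. A call is refused whole if a number of a shift passes 4.17 or a number of a turn 7.16, either way. A call with a gripper value outside its range is refused whole. The fingers move at their own pace and stop on an object; "squeeze" is the grip in N (left out, the last holds). Time passes only in rows, so rows that do not move let the fingers close. It gives the time, the measured TCP pose, the force, the opening and the grip force at its end, in the units of the state.
- ctrl.get_obs(): the state, without advancing time (a new reading comes with each control period).
- ctrl.grab_frame(name): name is "side" or "top" or "wrist"; returns a dict with "img" (400x640x3 uint8, red, green, blue), "range_z" (400x640 float32, mm along the optical axis (not along the pixel's ray), 0 where there is no reading), "fx", "fy", "cx", "cy" (pixels), "R" (3x3) and "t" (3): a world point X has camera coordinates R X + t; the wrist camera has in their place "mount" (4x4, takes a point from camera to tool coordinates, whose origin is the TCP and whose axes are the flange's). Camera axes: x right, y down, z forward; pixel columns grow to the right and rows downward; lengths in mm; the calibration is good to about 2 mm. A picture is of the moment at which its call begins: read the wrist's pose just before it.
- ctrl.close_job(): hands the job in; it is judged then, once.
The state is a dict: "time": time; "joints": joint angles; "dq": joint speeds; "joint_efforts": joint torques, N m; "eef_pos": TCP position; "orientation": TCP orientation; "force": force on the tool from outside, world axes, zero at the start; "ft_torque": the same for the moment, N m; "finger_gap": finger opening in mm; "grasp_force": force on a finger pad.
Only numpy, scipy, OpenCV 4.12 (cv2) and the standard library are available. Lean on these libraries where they do the work, as an engineer would, in place of code of your own. Each camera call takes 0.05 s, during which the arm holds its last target. There are 200 camera calls.

## Working session

There is one attempt and no reset: what is moved stays moved. The work goes in short steps, Python scripts to look and compute and a tool call to move; the robot and the scene stay as the last step left them, time stands still between calls to the robot, and variables do not carry over. Pictures are saved under pics/ and viewed, at most 10 in all, crops included, and the job is handed in when it is done.

Besides the shell and the picture viewer there is one more tool, called after ">>>" by a JSON object that holds its "name" and its "arguments". drive_tool: Moves the arm, as the interface text tells. Its arguments: {"type":"object","properties":{"steps":{"type":"array"},"squeeze":{"type":"number"}},"required":["steps"]}

```bash
mkdir -p pics; cat > h.py <<'E'
import numpy as np, cv2
from station import ctrl
def grab(n):
    f=ctrl.grab_frame(n); return f
def save(n,img): cv2.imwrite('pics/'+n,cv2.cvtColor(np.ascontiguousarray(img),cv2.COLOR_RGB2BGR))
def pts(f):
    z=f['range_z'].astype(float); v,u=np.mgrid[:z.shape[0],:z.shape[1]]
    P=np.stack([(u-f['cx'])/f['fx']*z,(v-f['cy'])/f['fy']*z,z],-1)
    return (P-np.array(f['t']).ravel())@np.array(f['R'])  # R^T (P-t)
E
python3 - <<'E'
from h import *
import pickle
o=ctrl.get_obs(); print({k:np.round(v,2) for k,v in o.items()})
for n in('top','side'):
    f=grab(n); pickle.dump(f,open(n+'.pkl','wb')); save(n+'0.png',f['img'])
    print(n,f['fx'],f['cx'],f['cy'],'cam',-np.array(f['R']).T@np.array(f['t']).ravel())
    print(np.round(f['R'],2))
E
```

```text
{'time': np.float64(0.0), 'joints': array([-80.47,  17.62,  86.38,   0.  ,  76.11,  -4.21]), 'dq': array([-0.03, -0.02,  0.05, -0.03, -0.05, -0.05]), 'joint_efforts': array([-0.000e+00, -4.576e+01, -2.519e+01, -0.000e+00,  1.000e-02,
       -0.000e+00]), 'eef_pos': array([ 136.44, -557.85,  230.36]), 'orientation': array([-1.7988e+02, -1.0000e-02,  1.3740e+01]), 'force': array([ 0.12,  0.1 , -0.98]), 'ft_torque': array([-0.04, -0.02,  0.04]), 'grasp_force': np.float64(0.0), 'finger_gap': np.float64(85.44)}
top 495.1826645818542 314.3591015958972 193.48735439637838 cam [ 321.50369307    8.44514584 1092.4697088 ]
[[-0.05 -1.    0.  ]
 [-0.98  0.05 -0.2 ]
 [ 0.2  -0.01 -0.98]]
side 435.4741156991444 325.25634803929466 197.99150786752708 cam [322.27871424 663.16074272 557.36010762]
[[-0.96 -0.26  0.01]
 [-0.16  0.54 -0.83]
 [ 0.21 -0.8  -0.56]]
```

View pics/top0.png

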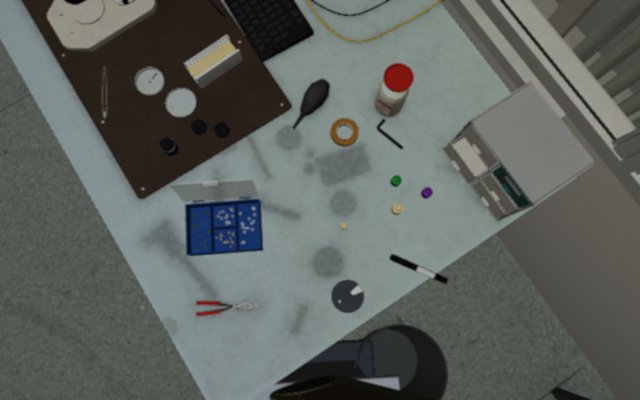

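View pics/side0.png

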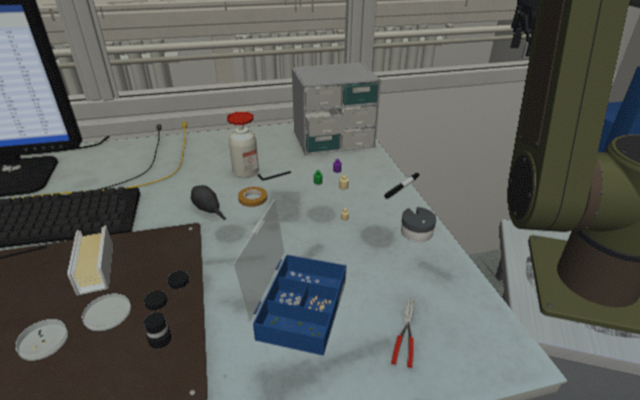

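The top view shows brass candidates at (397,209), which looks larger, and (344,225), which looks smaller. The green (396,181) and purple (427,192) weights are decoys. The box is centred near (225,227) with its lid up on the far side. The side view agrees: brass at (344,183) and (345,214).

```bash
python3 - <<'E'
from h import *
import pickle
for n,sd in(('top',[(397,209),(344,225),(396,181),(427,192)]),('side',[(344,183),(345,214),(318,178),(337,166)])):
    f=pickle.load(open(n+'.pkl','rb'));P=pts(f);img=f['img'];hsv=cv2.cvtColor(img,cv2.COLOR_RGB2HSV)
    R=np.array(f['R']);t=np.array(f['t']).ravel();C=-R.T@t
    def ray(u,v,z):
        d=R.T@np.array([(u-f['cx'])/f['fx'],(v-f['cy'])/f['fy'],1]);return C+d*(z-C[2])/d[2]
    for u,v in sd:
        w=np.zeros(img.shape[:2],bool);w[v-15:v+16,u-15:u+16]=1
        m=(w&(hsv[...,1]>70)).astype(np.uint8)
        k,l,s,c=cv2.connectedComponentsWithStats(m)
        i=l[v,u] or 1+np.argmax(s[1:,4]);q=P[l==i]
        print(n,(u,v),'bbox',s[i],'cen',c[i].round(1),'hsv',np.median(hsv[l==i],0),'z16',ray(*c[i],16).round(),'depth med',np.median(q,0).round(),'max z',np.percentile(q[:,2],95).round(),'xy ext',np.percentile(q,3,0).round(),np.percentile(q,97,0).round())
    # box
    m=cv2.inRange(hsv,(100,120,40),(130,255,255));
    k,l,s,c=cv2.connectedComponentsWithStats(m);i=1+np.argmax(s[1:,4])
    q=P[(l==i)]; top=q[(q[:,2]>33)&(q[:,2]<48)]
    r=cv2.minAreaRect(top[:,:2].astype(np.float32));print(n,'box rim',r,cv2.boxPoints(r).round(),'n',len(top),np.percentile(q[:,2],[2,50,98]).round())
    pr=cv2.minAreaRect(np.argwhere(l==i)[:,::-1].astype(np.int32)); bp=cv2.boxPoints(pr);print('px',bp.round(),[ray(*b,40).round() for b in bp])
f=pickle.load(open('top.pkl','rb'));a=cv2.resize(f['img'][150:250,320:450],None,fx=5,fy=5,interpolation=cv2.INTER_CUBIC)
save('crop1.png',a)
E
```

```text
top (397, 209) bbox [392 204  10  10  73] cen [396.6 208.8] hsv [ 22.  84. 159.] z16 [ 500. -183.   16.] depth med [ 499. -182.   22.] max z 33.0 xy ext [ 491. -192.   10.] [ 510. -174.   34.]
top (344, 225) bbox [341 222   7   7  31] cen [343.8 225.2] hsv [ 23.  82. 162.] z16 [470. -65.  16.] depth med [469. -64.  19.] max z 28.0 xy ext [464. -70.  11.] [477. -60.  29.]
top (396, 181) bbox [391 175  11  11  91] cen [395.7 180.1] hsv [ 66. 194.  98.] z16 [ 565. -187.   16.] depth med [ 563. -186.   21.] max z 33.0 xy ext [ 554. -196.    5.] [ 576. -177.   33.]
top (427, 192) bbox [422 187  10  11  83] cen [426.6 192.1] hsv [140. 182. 101.] z16 [ 534. -253.   16.] depth med [ 532. -251.   23.] max z 32.0 xy ext [ 524. -261.   11.] [ 543. -243.   33.]
top box rim ((479.0028076171875, 196.01724243164062), (109.97200012207031, 158.73504638671875), 1.2978508472442627) [[422. 274.]
 [426. 115.]
 [536. 118.]
 [532. 277.]] n 333 [-2.  3. 40.]
px [[183. 204.]
 [259. 198.]
 [263. 249.]
 [187. 255.]] [array([531., 280.,  40.]), array([535., 117.,  40.]), array([425., 112.,  40.]), array([421., 
[... 435 characters left out ...]
 cen [317.5 177.3] hsv [ 67. 180.  86.] z16 [ 568. -187.   16.] depth med [ 567. -182.   20.] max z 34.0 xy ext [ 558. -189.    4.] [ 575. -178.   34.]
side (337, 166) bbox [333 159   8  13  80] cen [336.9 165.6] hsv [140. 155.  91.] z16 [ 537. -254.   16.] depth med [ 536. -249.   20.] max z 34.0 xy ext [ 528. -256.    5.] [ 544. -244.   34.]
side box rim ((480.7814636230469, 195.4566650390625), (108.52303314208984, 160.98301696777344), 1.2992470264434814) [[425. 275.]
 [428. 114.]
 [537. 116.]
 [533. 277.]] n 1018 [ 2. 19. 41.]
px [[250. 338.]
 [274. 247.]
 [347. 266.]
 [322. 357.]] [array([528., 300.,  40.]), array([565., 105.,  40.]), array([427., 118.,  40.]), array([419., 303.,  40.])]
```

View pics/crop1.png

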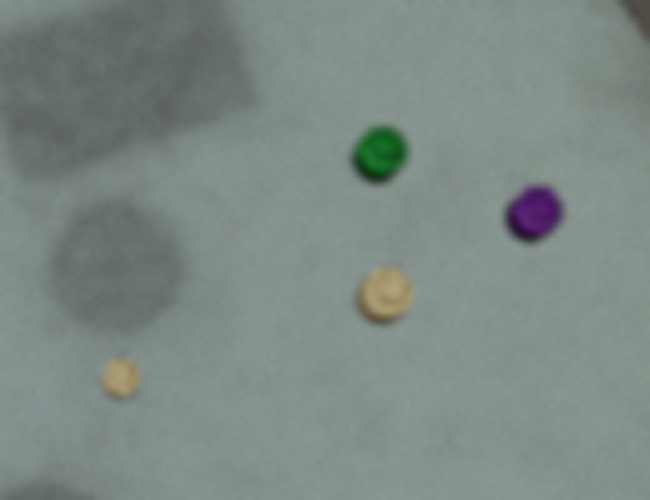

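The crop confirms it. The brass weight at (397,209) is about 10 px across and 32 mm high, at world (500,-183), so it is weight_1. The brass one at (344,225) is about 7 px and 26 mm high, so it is weight_2, to be left alone. The others are green and purple. I'll turn to yaw 90 so the fingers close along world x, then travel over.

>>> {"name": "drive_tool", "arguments": {"steps": [[[0,0,-7,0,0,0,4.6],[0,0,-7,0,0,0,4.6],[0,0,-7,0,0,0,4.6],[0,0,-7,0,0,0,4.6],[0,0,-7,0,0,0,4.6],[0,0,-7,0,0,0,4.6],[0,0,-7,0,0,0,4.6],[0,0,-7,0,0,0,4.6],[0,0,-7,0,0,0,4.6],[0,0,-7,0,0,0,4.6],[0,0,-6.26,0,0,0,4.6],[0,0,0,0,0,0,4.6]]]}}

```text
time: 1.1
eef_pos: [136.5, -558.2, 230.8]
orientation: [-180.0, -0.1, 90.2]
force: [-0.1, -0.7, 0.3]
finger_gap: 46.1
grasp_force: 0.0
```

>>> {"name": "drive_tool", "arguments": {"steps": [[[0,0,0,2.35,2.3,0,4.6],[0,0,0,2.35,2.3,0,4.6],[0,0,0,2.35,2.3,0,4.6],[0,0,0,2.35,2.3,0,4.6],[0,0,0,2.35,2.3,0,4.6],[0,0,0,2.35,2.3,0,4.6],[0,0,0,2.35,2.3,0,4.6],[0,0,0,2.35,2.3,0,4.6],[0,0,0,2.35,2.3,0,4.6],[0,0,0,2.35,2.3,0,4.6],[0,0,0,2.35,2.3,0,4.6],[0,0,0,2.35,2.3,0,4.6],[0,0,0,2.35,2.3,0,4.6],[0,0,0,2.35,2.3,0,4.6],[0,0,0,2.3,2.2,0,4.6],[0,0,0,2.3,2.1,0,4.6],[0,0,0,0,0,4,4.6],[0,0,0,0,0,4,4.6],[0,0,0,0,0,0,4.6],[0,0,0,0,0,0,4.6]]]}}

```text
time: 2.77
eef_pos: [499.4, -182.4, 149.5]
orientation: [-179.6, -0.2, 89.9]
force: [-0.1, -0.5, 0.8]
finger_gap: 46.2
grasp_force: 0.0
```

```bash
cat >> h.py <<'E'
def wpts(f,o):
    from scipy.spatial.transform import Rotation as Ro
    z=f['range_z'].astype(float); v,u=np.mgrid[:z.shape[0],:z.shape[1]]
    P=np.stack([(u-f['cx'])/f['fx']*z,(v-f['cy'])/f['fy']*z,z],-1)
    M=np.array(f['mount']);P=P@M[:3,:3].T+M[:3,3]
    return P@Ro.from_euler('xyz',o['orientation'],degrees=True).as_matrix().T+o['eef_pos']
E
python3 - <<'E'
from h import *
o=ctrl.get_obs();f=grab('wrist');P=wpts(f,o);save('w1.png',f['img'])
hsv=cv2.cvtColor(f['img'],cv2.COLOR_RGB2HSV)
print(o['eef_pos'],o['orientation'])
m=((hsv[...,1]>60)&(hsv[...,0]>12)&(hsv[...,0]<32)&(P[...,2]>1)&(P[...,2]<45)).astype(np.uint8)
k,l,s,c=cv2.connectedComponentsWithStats(m)
for i in range(1,k):
    if s[i,4]>60:
        q=P[l==i];t=q[q[:,2]>np.percentile(q[:,2],95)-6];print(s[i],c[i].round(),np.percentile(q,[2,50,98],axis=0).round(1).tolist(),cv2.minEnclosingCircle(t[:,:2].astype(np.float32)))
E
```

```text
[ 499.43678669 -182.41960455  149.46560576] [-1.79646073e+02 -1.57360276e-01  8.99043717e+01]
[ 517   10   95   91 4610] [563.  55.] [[657.9, -109.6, 3.5], [683.8, -78.8, 13.2], [719.5, -50.0, 14.8]] ((690.2432861328125, -80.23710632324219), 33.53582763671875)
[273  24  22  25 415] [284.  36.] [[465.6, -72.6, 9.6], [473.4, -66.4, 17.6], [479.8, -58.1, 27.8]] ((472.64190673828125, -64.79082489013672), 4.80429744720459)
[311 173  26  31 621] [323. 189.] [[493.2, -193.3, 5.5], [502.4, -180.5, 23.4], [512.3, -173.1, 33.8]] ((502.7351379394531, -183.93605041503906), 6.4935407638549805)
```

View pics/w1.png

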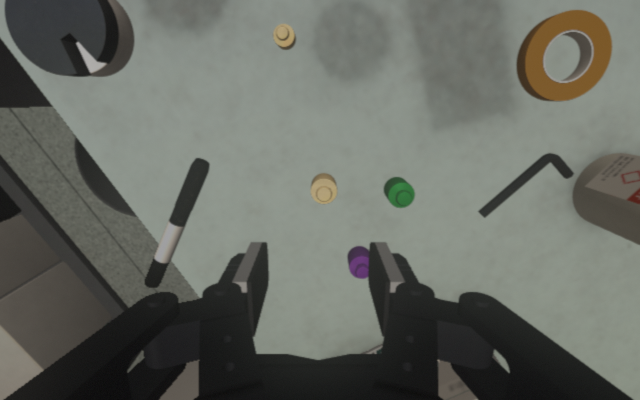

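The wrist view shows weight_1 at (324,189), the green decoy at (400,193), purple at (358,262) and weight_2 at (284,36). Weight_1 is at about (502,-184), so I'll descend onto it.

>>> {"name": "drive_tool", "arguments": {"steps": [[[0,0,0,-0.1,0.25,3,4.6],[0,0,0,0,0,3,4.6],[0,0,0,0,0,3,4.6],[0,0,0,0,0,2,4.6],[0,0,0,0,0,1.5,4.6],[0,0,0,0,0,1,4.6],[0,0,0,0,0,0.6,4.6],[0,0,0,0,0,0,4.6],[0,0,0,0,0,0,4.6]]]}}

```text
time: 3.57
eef_pos: [505.2, -185.3, 11.5]
orientation: [179.9, 0.1, 90.0]
force: [0.3, -0.2, 0.3]
finger_gap: 46.3
grasp_force: 0.0
```

>>> {"name": "drive_tool", "arguments": {"steps": [[[0,0,0,0,-0.2,0.4,4.6],[0,0,0,0,0,0,2.8],[0,0,0,0,0,0,1.8],[0,0,0,0,0,0,1.8],[0,0,0,0,0,0,1.8],[0,0,0,0,0,0,1.8],[0,0,0,0,0,0,1.8]]], "squeeze": 30}}

```text
time: 4.15
eef_pos: [502.2, -184.7, 6.9]
orientation: [180.0, 0.0, 90.0]
force: [-0.9, 0.3, 5.2]
finger_gap: 21.2
grasp_force: 29.4
```

>>> {"name": "drive_tool", "arguments": {"steps": [[[0,0,0,0,0,-2,1.8],[0,0,0,0,0,-4,1.8],[0,0,0,0,0,-4,1.8],[0,0,0,1,0,-2,1.8],[0,0,0,2.8,-0.2,0,1.8],[0,0,0,2.8,-0.2,0,1.8],[0,0,0,2.8,-0.2,0,1.8],[0,0,0,2.8,-0.2,0,1.8],[0,0,0,2.8,-0.2,0,1.8],[0,0,0,2.8,-0.2,0,1.8],[0,0,0,2.8,-0.2,0,1.8],[0,0,0,2.8,-0.2,0,1.8],[0,0,0,2.8,-0.2,0,1.8],[0,0,0,2.8,-0.2,0,1.8],[0,0,0,2.8,-0.2,0,1.8],[0,0,0,2.8,-0.2,0,1.8],[0,0,0,2.8,-0.2,0,1.8],[0,0,0,2.8,-0.2,0,1.8],[0,0,0,2,-0.2,0,1.8],[0,0,0,1,-0.1,0,1.8]]]}}

```text
time: 5.82
eef_pos: [470.8, 250.0, 126.2]
orientation: [180.0, -0.1, 90.1]
force: [0.4, 0.0, -1.1]
finger_gap: 21.2
grasp_force: 29.6
```

>>> {"name": "drive_tool", "arguments": {"steps": [[[0,0,0,0.1,0,0,1.8],[0,0,0,0,0,0,1.8]]]}}

```text
time: 5.98
eef_pos: [470.8, 248.3, 126.1]
orientation: [-180.0, 0.0, 90.1]
force: [0.5, -1.1, 0.3]
finger_gap: 21.1
grasp_force: 29.6
```

```bash
python3 - <<'E'
from h import *
o=ctrl.get_obs();print(o['eef_pos'],o['finger_gap'],o['grasp_force'])
f=grab('wrist');s=grab('side')
save('w2.png',np.hstack([cv2.resize(f['img'],(400,250)),cv2.resize(s['img'][150:390,180:420],(250,250))]))
P=wpts(f,o);hsv=cv2.cvtColor(f['img'],cv2.COLOR_RGB2HSV)
m=cv2.inRange(hsv,(100,120,30),(130,255,255))>0
q=P[m&(P[...,2]>37)&(P[...,2]<45)];r=cv2.minAreaRect(q[:,:2].astype(np.float32));print(r,len(q),np.percentile(q,[1,99],axis=0))
P=pts(s)
q=P[(P[...,0]>525)&(P[...,0]<600)&(P[...,1]>100)&(P[...,1]<295)&(P[...,2]>50)&(P[...,2]<165)]
print(len(q));
if len(q)>10: print(np.percentile(q,[2,50,98],axis=0).round(),np.polyfit(q[:,2],q[:,0],1))
E
```

```text
[470.7912138  248.28406449 126.0582109 ] 21.113973100214547 29.60189938545227
((483.1353759765625, 197.45404052734375), (112.64765930175781, 159.6028594970703), 1.3515608310699463) 1551 [[425.76661574 118.36198693  37.09620063]
 [537.63083993 277.70261124  43.7136317 ]]
1998
[[539. 154.  52.]
 [545. 233. 100.]
 [551. 276. 156.]] [1.04065796e-01 5.34548575e+02]
```

View pics/w2.png

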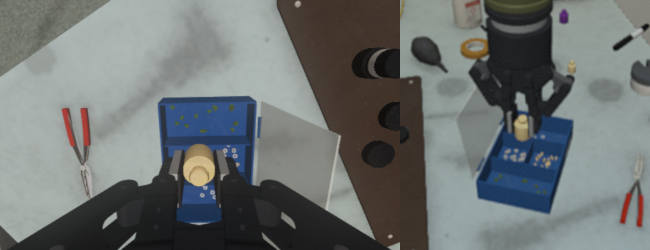

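The wrist view shows the weight held over the +y end compartment (left panel, near (195,165)). The lid leans back about 6° beyond upright, clear of the hand. I'll lower it.

>>> {"name": "drive_tool", "arguments": {"steps": [[[0,0,0,0,0,2,1.8],[0,0,0,0,0,3,1.8],[0,0,0,0,0,2.5,1.8],[0,0,0,0,0,1.5,1.8],[0,0,0,0,0,1,1.8],[0,0,0,0,0,0.7,1.8],[0,0,0,0,0,0.5,1.8],[0,0,0,0,0,0.2,1.8],[0,0,0,0,0,0,1.8],[0,0,0,0,0,0,1.8]]]}}

```text
time: 6.92
eef_pos: [471.7, 248.6, 13.0]
orientation: [179.9, -0.0, 90.0]
force: [0.0, -0.2, -0.6]
finger_gap: 21.4
grasp_force: 29.6
```

>>> {"name": "drive_tool", "arguments": {"steps": [[[0,0,0,0,0,0.1,1.8],[0,0,0,0,0,0,2.6],[0,0,0,0,0,0,3.4],[0,0,0,0,0,0,3.6],[0,0,0,0,0,0,3.6],[0,0,0,0,0,-1,3.6],[0,0,0,0,0,-2,3.6],[0,0,0,0,0,-3,3.6],[0,0,0,0,0,-4,3.6],[0,0,0,0,0,-4,3.6],[0,0,0,0,0,-4,3.6],[0,0,0,0,0,0,3.6],[0,0,0,0,0,0,3.6]]]}}

```text
time: 8.0
eef_pos: [473.0, 249.3, 195.2]
orientation: [179.6, -0.2, 90.0]
force: [-0.4, -0.1, -0.8]
finger_gap: 36.0
grasp_force: 0.0
```

```bash
python3 - <<'E'
from h import *
o=ctrl.get_obs();print(o['eef_pos'],o['finger_gap'])
f=grab('wrist');s=grab('side')
save('w3.png',np.hstack([cv2.resize(f['img'],(400,250)),cv2.resize(s['img'][150:390,180:420],(250,250))]))
P=wpts(f,o);hsv=cv2.cvtColor(f['img'],cv2.COLOR_RGB2HSV)
m=cv2.inRange(hsv,(12,60,60),(32,255,255))>0
q=P[m&(abs(P[...,0]-471)<50)&(abs(P[...,1]-248)<40)&(P[...,2]<60)];print(len(q),np.percentile(q,[2,50,98],axis=0).round())
E
```

```text
[473.00609809 249.33376725 195.18371749] 36.00532461683962
460 [[462. 215.   9.]
 [471. 252.  27.]
 [480. 260.  37.]]
```

View pics/w3.png

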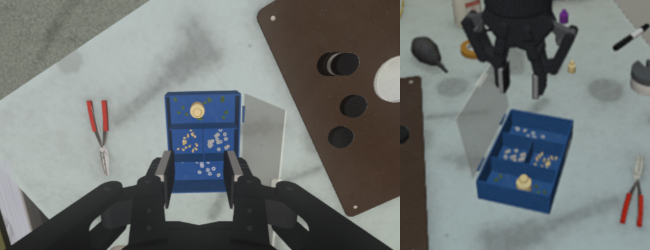

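The weight stands upright in the +y compartment (left panel (197,110), right panel (523,183)) and is released. Next I'll close the fingers, go over the lid and come down behind it.

>>> {"name": "drive_tool", "arguments": {"steps": [[[0,0,0,0,0,-1,0],[0,0,0,-0.9,2,0,0],[0,0,0,-0.9,2.5,0,0],[0,0,0,-0.9,2.5,0,0],[0,0,0,-0.9,2.5,0,0],[0,0,0,-0.9,2.5,0,0],[0,0,0,-0.8,1.2,0,0],[0,0,0,0,0.3,1,0],[0,0,0,0,0,2.2,0],[0,0,0,0,0,2.2,0],[0,0,0,0,0,1.6,0],[0,0,0,0,0,0,0],[0,0,0,0,0,0,0]]]}}

```text
time: 9.18
eef_pos: [603.4, 195.5, 129.4]
orientation: [-179.7, 0.1, 90.0]
force: [-0.4, 0.7, 0.4]
finger_gap: 0.1
grasp_force: 0.0
```

>>> {"name": "drive_tool", "arguments": {"steps": [[[0,0,0,0,-1.6,-0.2,0],[0,0,0,0,-1.7,-0.1,0],[0,0,0,0,-0.8,0,0],[0,0,0,0,-0.8,0,0],[0,0,0,0,-0.8,0,0],[0,0,0,0,-0.8,0.1,0],[0,0,0,0,-0.8,0.2,0],[0,0,0,0,-0.7,0.2,0],[0,0,0,0,-0.7,0.3,0],[0,0,0,0,-0.7,0.4,0],[0,0,0,0,-0.7,0.4,0],[0,0,0,0,-0.6,0.5,0],[0,0,0,0,0,0,0],[0,0,0,0,0,0,0]]]}}

```text
time: 10.35
eef_pos: [497.6, 195.2, 112.4]
orientation: [-179.9, 0.0, 90.0]
force: [0.1, -0.1, -0.8]
finger_gap: 0.2
grasp_force: 0.0
```

```bash
cat > lid.py <<'E'
from h import *
s=grab('side');P=pts(s);print(ctrl.get_obs()['eef_pos'])
q=P[(P[...,0]>400)&(P[...,0]<560)&(P[...,1]>225)&(P[...,1]<285)&(P[...,2]>44)&(P[...,2]<165)]
print(len(q),np.percentile(q,[2,50,98],axis=0).round().tolist() if len(q) else'')
save('lid.png',cv2.resize(s['img'][150:390,180:420],(500,500)))
E
python3 lid.py
```

```text
[498.39676971 195.32838247 112.75262054]
692 [[471.0, 226.0, 47.0], [501.0, 254.0, 95.0], [537.0, 277.0, 135.0]]
```

View pics/lid.png

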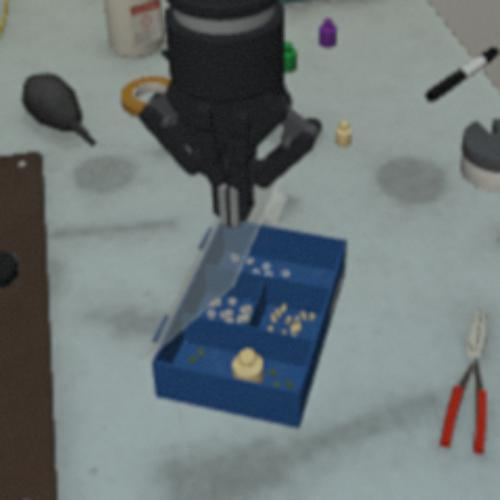

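The lid is now at about 53° and following the fingers, with the tips behind it at (230,220). The weight is still upright at (247,365). I'll continue the arc.

>>> {"name": "drive_tool", "arguments": {"steps": [[[0,0,0,0,-0.6,0.5,0],[0,0,0,0,-0.5,0.6,0],[0,0,0,0,-0.5,0.6,0],[0,0,0,0,-0.4,0.7,0],[0,0,0,0,-0.4,0.7,0],[0,0,0,0,-0.3,0.7,0],[0,0,0,0,-0.2,0.7,0],[0,0,0,0,-0.2,0.8,0],[0,0,0,0,-0.1,0.5,0],[0,0,0,0,0,0.4,0],[0,0,0,0,0,0,0]]]}}

```text
time: 11.32
eef_pos: [466.5, 195.2, 50.2]
orientation: [-179.9, 0.0, 90.0]
force: [-0.2, -0.5, -0.1]
finger_gap: -0.2
grasp_force: 0.0
```

>>> {"name": "drive_tool", "arguments": {"steps": [[[0,0,0,0,0,0.3,0],[0,0,0,0,0,0.2,0],[0,0,0,0,0,0.1,0],[0,0,0,0,0,0,0]]]}}

```text
time: 11.65
eef_pos: [467.4, 195.5, 45.3]
orientation: [180.0, -0.0, 90.0]
force: [0.2, -0.3, -0.2]
finger_gap: 0.0
grasp_force: 0.0
```

>>> {"name": "drive_tool", "arguments": {"steps": [[[0,0,0,0,0,0.1,0],[0,0,0,0,0,0.1,0],[0,0,0,0,0,0,0]]]}}

```text
time: 11.9
eef_pos: [467.4, 195.5, 43.4]
orientation: [180.0, -0.0, 90.0]
force: [-0.3, 1.6, -0.0]
finger_gap: -0.3
grasp_force: 0.0
```

>>> {"name": "drive_tool", "arguments": {"steps": [[[0,0,0,0,0,0.1,0],[0,0,0,0,0,0,0],[0,0,0,0,0,0,0]]]}}

```text
time: 12.15
eef_pos: [467.4, 195.5, 43.0]
orientation: [179.9, -0.0, 90.0]
force: [-1.1, -0.7, 5.8]
finger_gap: -0.0
grasp_force: 3.1
```

>>> {"name": "drive_tool", "arguments": {"steps": [[[0,0,0,0,0,0.05,0],[0,0,0,0,0,0,0],[0,0,0,0,0,-1,0],[0,0,0,0,0,-3,0],[0,0,0,0,0,-4,0],[0,0,0,0,0,-4,0],[0,0,0,0,0,-4,0],[0,0,0,0,0,0,0],[0,0,0,0,0,0,0]]]}}

```text
time: 12.9
eef_pos: [469.1, 196.1, 205.1]
orientation: [179.6, -0.1, 90.0]
force: [-0.2, 0.1, 0.4]
finger_gap: -0.3
grasp_force: 0.0
```

```bash
python3 lid.py; python3 - <<'E'
from h import *
o=ctrl.get_obs();f=grab('wrist');P=wpts(f,o)
for n,Q in(('wrist',P),('side',pts(grab('side')))):
    q=Q[(Q[...,0]>420)&(Q[...,0]<535)&(Q[...,1]>120)&(Q[...,1]<272)&(Q[...,2]>30)&(Q[...,2]<75)]
    A=np.c_[q[:,0]-540,np.ones(len(q))];print(n,len(q),np.percentile(q[:,2],[2,50,98]).round(1),'slope',np.linalg.lstsq(A,q[:,2],rcond=None)[0])
E
```

```text
[467.35300879 195.5285708  202.92153279]
705 [[427.0, 226.0, 44.0], [481.0, 249.0, 44.0], [536.0, 275.0, 46.0]]
wrist 18880 [42.1 43.5 45. ] slope [9.86282570e-04 4.35920248e+01]
side 5009 [41.7 43.8 45.6] slope [7.40014135e-03 4.40844138e+01]
```

View pics/lid.png

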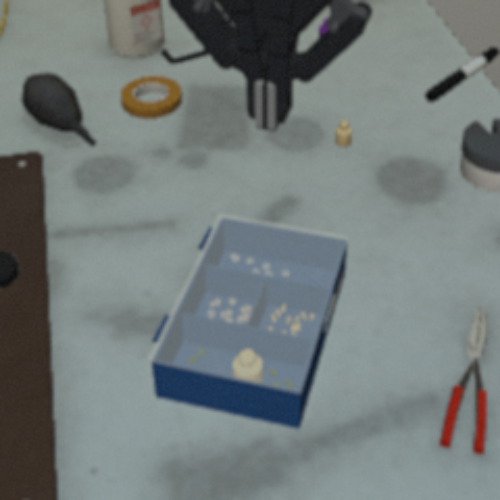

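The lid lies flat: its slope is below 0.01 rad and its height is 43 to 44 mm. The weight is upright inside at (247,365), the small weight is untouched at (344,133), and the robot is clear. Handing in.

```bash
python3 -c "
from station import ctrl
print(ctrl.close_job())"
```

```text
the job is handed in; nothing more can be done
None
```

The larger brass weight is upright in the box's +y end compartment, the lid is shut flat, the smaller weight was left where it stood, and the job is handed in (about 13 s used); the hand-in call returned no verdict.

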